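# Bring the bearing caps to their own connecting rods

## Robot

A 6-joint arm with a two-finger parallel gripper is mounted at the origin on the work surface. World frame = base frame: x ahead of the robot, y to its left, z up, the work surface at z = 0. Lengths are in m, angles in rad, forces in N, time in s.
With the tool pointing down it reaches from about 0.375 to 0.9 m from the base axis. Payload 3.1 kg.
Tool frame: the origin (TCP) lies on the centre line of the jaws, within the pads' length; the fingertips stand 8 mm ahead of it and the grasp point (between the pads) lies 11 mm behind it; z points along the fingers, y is the line along which they close (so a half turn about z gives the same grasp; the last joint's range is limited). The gripper opens to 85 mm and grips with 20 to 120 N. Pads are 22 mm wide; open, the fingers measure 114 mm over their backs; the gripper's body (76 mm by 85 mm) begins 54 mm behind the grasp point. The pads swing forward as they close: fully open they stand 13 mm farther back than shut.
Start: joints at [-1.494, 0.527, 1.433, -0, 1.181, -0.178], TCP at [0.158, -0.605, 0.239] pointing down, gripper open.
Joint ranges: [-3.08, 3.08], [-0.75, 2.2], [0.22, 2.44], [-1.43, 4.57], [0, 2.65], [-2.85, 2.85]. Speed limits (rad/s): [2.79, 2.79, 3.14, 3.14, 3.14, 3.14].

## Interface

Orientations are given as a unit quaternion [x, y, z, w].
In Python, from station import * gives the robot as it stands.
- The arm moves only by the tool play_rows, never from a script. Its argument "rows" is a list of rows, each a list of 3 entries, a list of its own where there are three numbers: the turn, a rotation vector about the tool's x, y, z in degrees, then the shift along the tool's x, y, z in mm, then the closure, from 0 (fully open) to 1 (shut). In form: [[[ax, ay, az], [dx, dy, dz], jaw], ...]. A call has 1 to 12 rows; each row shifts and turns the commanded pose from where the row before left it, along the tool's axes as they then stand; what a row does not reach is not made up. A row lasts 1/12 s, in which the tool goes at most 41.7 mm and 7.16 degrees, less where a joint would pass 70% of its speed; a pose out of reach is approached as far as the arm can. A call with a gripper value outside its range is refused whole. The fingers move at their own pace and stop on an object; "grip_force" is the grip in N (left out, the last holds). Time passes only in rows, so rows that do not move let the fingers close. It gives the time, the measured TCP pose, the force, the opening and the grip force at its end, in the units of the state.
- sense(): the state, without advancing time (a new reading comes with each control period).
- snapshot(name): name is "side" or "top" or "wrist"; returns (picture, depth): 384x512x3 uint8, red, green, blue; 384x512 float32, m along the optical axis (not along the pixel's ray), 0 where there is no reading.
- get_calibration(name): a dict with "vfov" (degrees; the focal length in pixels is half the picture's height over the tangent of half this angle, whatever the lens; pixels are square), "cx", "cy" (the principal point, pixels), "xyz" and "attitude" of the camera in the world. Camera axes: x right, y down, z forward; pixel columns grow to the right and rows downward; lengths in m; the calibration is good to about 2 mm. The wrist camera is an equidistant fisheye: a pixel r from the principal point sees the ray r / f radians off the axis. A picture is of the moment at which its call begins: read the wrist's pose just before it. get_calibration takes no time and is no camera call; for the wrist camera it gives the pose at the moment of the call.
- sign_off(): hands the job in; it is judged then, once.
The state is a dict: "t": time; "q": joint angles; "qd": joint speeds; "tau": joint torques, N m; "tcp_pos": TCP position; "tool_rot": TCP orientation; "force": force on the tool from outside, world axes, zero at the start; "ft_torque": the same for the moment, N m; "finger_gap": opening from 0.0 (shut) to 1.0 (fully open); "gripper_force": force on a finger pad.
Only numpy, scipy, OpenCV 4.12 (cv2) and the standard library are available. Lean on these libraries where they do the work, as an engineer would, in place of code of your own. Each camera call takes 0.05 s, during which the arm holds its last target. There are 200 camera calls.

## Task

Each big-end cap belongs to one connecting rod only: bring the red-marked cap to the red-marked rod and the yellow-marked cap to the yellow-marked rod, so that joint face meets joint face squarely and the two halves make one round bore. The bearing shells are already in, so do not pick the caps up or squeeze them: slide them flat along the bench with light pushes, and do not knock the faces together. Leave the rods lying where they are, and leave the blue cap and everything else on the bench alone.

Things in the scene. Friction and masses are not known exactly. Their poses are not given: they have to be found in the camera images.
- red_cap: steel bearing cap, red paint on top, 0.22 kg, flat on the bench, 28 mm thick, 94 mm wide (y): half ring, bore radius 27, outer radius 37 mm, with a bolt shoulder each side. Origin: bore centre, in the middle of the flat joint face, at bench level; x points out of that face, z up. Cap fills x -37 to 0 mm; shoulders at |y| 28 to 47 have flat backs at x = -24 mm. Slides at 1.4 to 3.2 N
- red_rod: steel connecting rod, red paint on top, 0.5 kg, lying loose and flat, 28 mm thick. Origin: centre of its half bore (radius 27 mm), in the middle of its flat joint face (94 mm wide, along y), at bench level; x runs from that face along the shank to the small end (centre x = 150 mm, radius 20). With its cap fitted, both origins and axes coincide. A push of 3 to 8 N shifts it
- yellow_cap: steel bearing cap, yellow paint on top, 0.22 kg, flat on the bench, 28 mm thick, 94 mm wide (y): half ring, bore radius 27, outer radius 37 mm, with a bolt shoulder each side. Origin: bore centre, in the middle of the flat joint face, at bench level; x points out of that face, z up. Cap fills x -37 to 0 mm; shoulders at |y| 28 to 47 have flat backs at x = -24 mm. Slides at 1.4 to 3.2 N
- yellow_rod: steel connecting rod, yellow paint on top, 0.5 kg, lying loose and flat, 28 mm thick. Origin: centre of its half bore (radius 27 mm), in the middle of its flat joint face (94 mm wide, along y), at bench level; x runs from that face along the shank to the small end (centre x = 150 mm, radius 20). With its cap fitted, both origins and axes coincide. A push of 3 to 8 N shifts it
- blue_cap: a third bearing cap, the same size and shape and axes as the others but with blue paint; its rod is not here. Bystander
- piston_1: aluminium piston, 82 mm in diameter, 66 mm tall, standing crown up behind the rods. Origin: centre of its underside. Bystander
- piston_2: a second such piston, standing at the right of the bench. Bystander
- dish: round steel parts dish with rod bolts in it, 120 mm across the rim, 26 mm tall, at the left. Origin: centre of its underside. Bystander
- aerosol: black aerosol can with a white cap, 66 mm in diameter, 207 mm tall, standing at the left rear. Origin: centre of its underside. Bystander
- socket: dark impact socket, 44 mm in diameter, 78 mm tall, standing at the right rear. Origin: centre of its underside. Bystander
- torque_wrench: torque wrench lying at the far right, 380 mm long along its x, 45 mm tall at its head. Origin: on the bench under its middle. Bystander
Not all that is in view belongs to the job. What is shaped like the yellow_cap but green is not meant. Leave any orange look-alike of the red_cap alone.

How it is judged:
At the end, for the whole second after the job is handed in: The red cap is at the red rod and the yellow cap at the yellow rod: flat on the bench and at rest, the origins (bore centres) of cap and rod within 6 mm of each other horizontally and their axes within 4 degrees (0.07 rad), released (horizontal distance between red_cap and red_rod below 0.006 m and angle between the x axis of red_cap and the x axis of red_rod, either way round below 0.07 rad and height (world z) of each of red_cap, red_rod, yellow_cap, yellow_rod below 0.004 m and linear speed of each of red_cap, red_rod, yellow_cap, yellow_rod below 0.01 m/s and horizontal distance between yellow_cap and yellow_rod below 0.006 m and angle between the x axis of yellow_cap and the x axis of yellow_rod, either way round below 0.07 rad); the robot touches nothing.
It fails at once if a red or yellow cap is picked up or tipped (raised more than 8 mm, or tilted more than 0.15 rad) (height (world z) of any of red_cap, yellow_cap above 0.008 m or angle between any of red_cap, yellow_cap's own z axis and vertical above 0.15 rad).
It fails at once if the fingers squeeze, press or hit a red or yellow cap with more than 18 N (contact force between any of red_cap, yellow_cap and the fingers above 18 N).
It fails at once if a red or yellow cap is knocked against a rod with more than 18 N (contact force between any of red_cap, yellow_cap and red_rod above 18 N or contact force between any of red_cap, yellow_cap and yellow_rod above 18 N).
It fails at once if a rod is shoved more than 15 mm from its place (distance of any of red_rod, yellow_rod from where it was at the start of the episode above 0.015 m).
It fails at once if the blue cap or any other bystander is moved more than 20 mm (distance of any of blue_cap, piston_1, piston_2, dish, aerosol, socket, torque_wrench from where it was at the start of the episode above 0.02 m).
It also fails if it takes over 72 s, if anything falls off the work surface, if the arm or the gripper's body presses on something with over 40 N, if the wrist force passes 120 N, or if a joint passes its speed limit or range.

## Working session

There is one attempt and no reset: what is moved stays moved. The work goes in short steps, Python scripts to look and compute and a tool call to move; the robot and the scene stay as the last step left them, time stands still between calls to the robot, and variables do not carry over. Pictures are saved under pics/ and viewed, at most 10 in all, crops included, and the job is handed in when it is done.

Besides the shell and the picture viewer there is one more tool, called after ">>>" as a command line: name --argument value ..., lists and objects as JSON in quotes. play_rows: Moves the arm, as the interface text tells. Its arguments: {"type":"object","properties":{"rows":{"type":"array","items":{"type":"array"}},"grip_force":{"type":"number"}},"required":["rows"]}

```bash
mkdir -p pics; ls
python3 - <<'E'
from station import *
import cv2,numpy as np
for n in ["top","side"]:
    p,d=snapshot(n); cv2.imwrite(f"pics/{n}0.png",p[:,:,::-1]); np.save(f"{n}0.npy",d); np.save(f"{n}0p.npy",p)
    c=get_calibration(n); print(n,c)
s=sense(); print(s)
E
```

```text
pics
top {'vfov': 46.42304662538518, 'cx': 254.57972638886562, 'cy': 190.63834882701852, 'xyz': array([ 0.4528288 , -0.04333523,  1.40056756]), 'attitude': array([ 0.71152809, -0.70197145,  0.02571789, -0.01739128])}
side {'vfov': 50.81932397268738, 'cx': 255.57295607016547, 'cy': 195.58631903219066, 'xyz': array([0.23152493, 0.81183439, 0.9273504 ]), 'attitude': array([-0.14760983,  0.91016294, -0.38019678,  0.07256151])}
{'t': 0.1, 'q': array([-1.49346959e+00,  5.28364286e-01,  1.43375075e+00, -4.02977590e-06,
        1.18141768e+00, -1.78507819e-01]), 'qd': array([-0.00027353, -0.00125721, -0.0020988 ,  0.00139057,  0.00069909,
        0.00065779]), 'tau': array([-6.28211419e-04, -4.43307173e+01, -1.78585464e+01, -1.06814962e-04,
        3.91493901e-03,  1.60826437e-05]), 'tcp_pos': array([ 0.15813214, -0.60402412,  0.23844439]), 'tool_rot': array([ 9.91829170e-01,  1.27569416e-01,  4.71924238e-05, -9.68882154e-04]), 'force': array([0.00205539, 0.20678262, 0.08663453]), 'ft_torque': array([ 0.03441989, -0.0507761 ,  0.03825813]), 'gripper_force': 0.0, 'finger_gap': 0.9998792694462773}
```

View pics/top0.png

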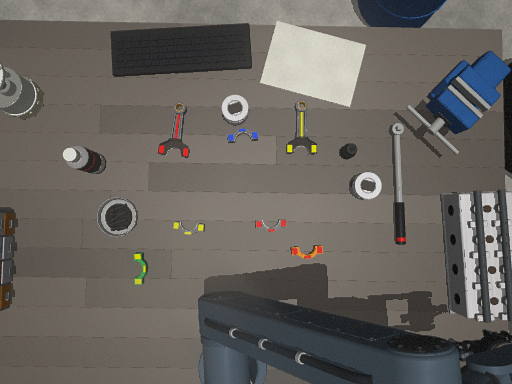

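The top view shows the red rod at (174,150), yellow rod at (301,150), red cap at (270,224), yellow cap at (189,227) and blue cap at (242,135). The decoys are green at (140,268) and orange at (307,251). The cap joint faces already point towards the rods. Next I'll measure coarse positions.

```bash
cat > h.py <<'E'
import numpy as np, cv2
from scipy.spatial.transform import Rotation as R
def rays(c,uv,shape=(384,512),fish=False):
    uv=np.atleast_2d(uv).astype(float); f=shape[0]/2/np.tan(np.radians(c['vfov'])/2)
    x=(uv[:,0]-c['cx'])/f; y=(uv[:,1]-c['cy'])/f
    if fish:
        t=np.hypot(x,y)+1e-9; d=np.c_[x/t*np.sin(t),y/t*np.sin(t),np.cos(t)]
    else: d=np.c_[x,y,np.ones_like(x)]
    return R.from_quat(c['attitude']).apply(d)
def onplane(c,uv,z=0.028,fish=False):
    d=rays(c,uv,fish=fish); s=(z-c['xyz'][2])/d[:,2]; return c['xyz']+d*s[:,None]
def project(c,P,shape=(384,512),fish=False):
    f=shape[0]/2/np.tan(np.radians(c['vfov'])/2)
    q=R.from_quat(c['attitude']).inv().apply(np.atleast_2d(P)-c['xyz'])
    if fish:
        r=np.hypot(q[:,0],q[:,1]); t=np.arctan2(r,q[:,2]); return np.c_[c['cx']+f*t*q[:,0]/r,c['cy']+f*t*q[:,1]/r]
    return np.c_[c['cx']+f*q[:,0]/q[:,2],c['cy']+f*q[:,1]/q[:,2]]
H={'red':[(0,6),(175,180)],'yellow':[(26,33)],'blue':[(105,125)],'green':[(38,70)],'orange':[(7,17)]}
def blobs(p,col,smin=120,vmin=90,amin=4):
    h=cv2.cvtColor(p,cv2.COLOR_RGB2HSV); m=np.zeros(p.shape[:2],np.uint8)
    for a,b in H[col]: m|=cv2.inRange(h,(a,smin,vmin),(b,255,255))
    n,l,st,ce=cv2.connectedComponentsWithStats(m)
    return [(st[i,4],ce[i]) for i in range(1,n) if st[i,4]>=amin]
E
python3 - <<'E'
from station import *
from h import *
np.set_printoptions(precision=4,suppress=True)
p=np.load('top0p.npy'); d=np.load('top0.npy'); c=get_calibration('top')
for k in H:
    for a,ce in blobs(p,k):
        if ce[1]>275: continue
        P=onplane(c,ce)[0]; print(k,a,ce,P[:2])
for uv in [(235,108),(349,150),(367,185),(84,160),(118,216)]: print(uv,onplane(c,uv,.05)[0,:2])
cv2.imwrite('pics/topz.png',cv2.resize(p[90:290,110:340],None,fx=3,fy=3,interpolation=cv2.INTER_CUBIC)[:,:,::-1])
E
```

```text
red 63 [176.8254 126.1905] [0.733  0.1841]
red 40 [161.025 148.525] [0.6627 0.231 ]
red 41 [185.1951 151.4878] [0.6546 0.1565]
red 31 [258.7419 223.7097] [ 0.4356 -0.073 ]
red 31 [282.9355 222.6129] [ 0.4399 -0.147 ]
red 15 [270.8667 229.6   ] [ 0.4181 -0.1103]
red 43 [401.1628 238.907 ] [ 0.3948 -0.51  ]
red 30 [319.  249.5] [ 0.3595 -0.258 ]
red 26 [294.3077 250.4231] [ 0.3558 -0.1825]
red 13 [307.3077 256.6154] [ 0.3375 -0.2223]
yellow 75 [301.0267 124.0133] [ 0.7459 -0.2004]
yellow 43 [289.5349 148.093 ] [ 0.67   -0.1653]
yellow 47 [313.4468 148.4255] [ 0.6701 -0.2394]
yellow 35 [175.8571 224.9714] [0.4285 0.1798]
yellow 33 [200.     227.1818] [0.4227 0.1061]
yellow 14 [187.4286 232.6429] [0.4056 0.1441]
yellow 33 [137.1818 255.9091] [0.3333 0.2947]
yellow 13 [143.8462 268.3846] [0.2961 0.2735]
blue 46 [425.7174  13.2826] [ 1.1062 -0.5928]
blue 6 [404.5  17. ] [ 1.0928 -0.5253]
blue 1402 [486.169   76.3195] [ 0.9065 -0.7815]
blue 153 [456.1895  70.3922] [ 0.9238 -0.6871]
blue 644 [457.4767 108.1879] [ 0.8036 -0.6894]
blue 10 [432.5  94.8] [ 0.8447 -0.6115]
blue 6 [476.     106.8333] [ 0.8088 -0.7477]
blue 15 [241.7333 129.4667] [ 0.7259 -0.0167]
blue 30 [254.5 134.6] [ 0.7105 -0.0564]
blue 32 [230.3125 137.375 ] [0.7007 0.0182]
green 6 [140.5 254. ] [0.3392 0.2848]
green 45 [140.2889 261.7778] [0.3158 0.2848]
orange 26 [  4.1923 221.4615] [0.4324 0.7005]
orange 132 [306.4318 251.9924] [ 0.3514 -0.2196]
orange 4 [307.5 258. ] [ 0.3333 -0.223 ]
(235, 108) [0.7875 0.0044]
(349, 150) [ 0.6634 -0.3448]
(367, 185) [ 0.5573 -0.3996]
(84, 160) [0.621  0.4578]
(118, 216) [0.4535 0.3501]
```

View pics/topz.png

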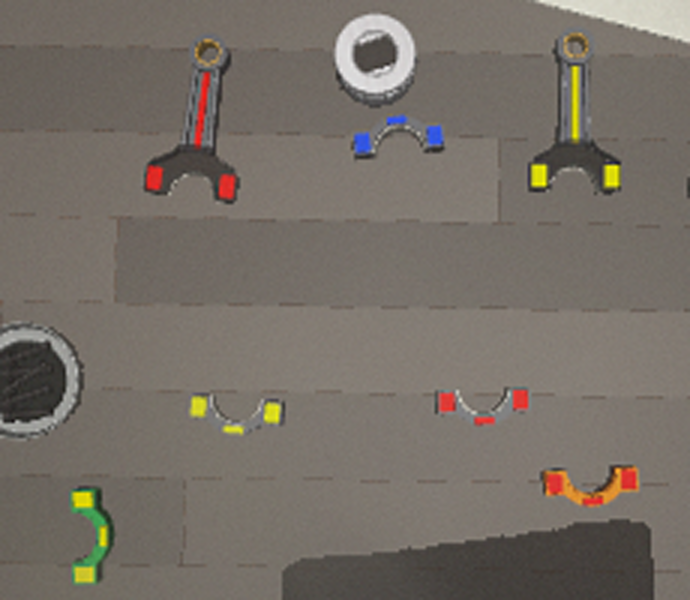

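The crop confirms it. Both caps sit face-forward, and paired shoulder patches are 74–75 mm apart, as they should be. I'm moving in to look with the wrist camera.

>>> play_rows --rows '[[[0, 0, 4.9], [0, 0, 0], 0.27], [[0, 0, 4.9], [0, 0, 0], 0.27], [[0, 0, 4.9], [0, 0, 0], 0.27], [[0, 0, 0], [15.7, -30.8, -3.3], 0.27], [[0, 0, 0], [15.7, -30.8, -3.3], 0.27], [[0, 0, 0], [15.7, -30.8, -3.3], 0.27], [[0, 0, 0], [15.7, -30.8, -3.3], 0.27], [[0, 0, 0], [15.7, -30.8, -3.3], 0.27], [[0, 0, 0], [15.7, -30.8, -3.3], 0.27], [[0, 0, 0], [15.7, -30.8, -3.3], 0.27], [[0, 0, 0], [15.7, -30.8, -3.3], 0.27], [[0, 0, 0], [15.7, -30.8, -3.3], 0.27]]'

```text
t: 1.1
tcp_pos: [0.2999, -0.3257, 0.2689]
tool_rot: [1.0, -0.001, -0.0, -0.0]
force: [1.1, -0.4, 0.3]
finger_gap: 0.731
gripper_force: 0.0
```

>>> play_rows --rows '[[[0, 0, 0], [15.7, -30.8, -3.3], 0.27], [[0, 0, 0], [15.7, -30.8, -3.3], 0.27], [[0, 0, 0], [15.7, -30.8, -3.3], 0.27], [[0, 0, 0], [15.7, -30.8, -3.3], 0.27], [[0, 0, 0], [15.7, -30.8, -3.3], 0.27], [[0, 0, 0], [15.7, -30.8, -3.3], 0.27], [[0, 0, 0], [15.7, -30.8, -3.3], 0.27], [[0, 0, 0], [15.7, -30.8, -3.3], 0.27], [[0, 0, 0], [15.7, -30.8, -3.3], 0.27], [[0, 0, 0], [0, 0, 0], 0.27], [[0, 0, 0], [0, 0, 0], 0.27]]'

```text
t: 2.02
tcp_pos: [0.4414, -0.0489, 0.2986]
tool_rot: [1.0, 0.002, -0.0, 0.0]
force: [-0.0, -0.1, -0.1]
finger_gap: 0.735
gripper_force: 0.0
```

```bash
cat > look.py <<'E'
import sys
from station import *
from h import *
np.set_printoptions(precision=4,suppress=True)
def yaw():
    s=sense(); r=R.from_quat(s['tool_rot']).as_matrix(); return s['tcp_pos'],np.degrees(np.arctan2(r[1,0],r[0,0])),s
def look(name,cols=('red','yellow'),amin=15):
    c=get_calibration('wrist'); p,d=snapshot('wrist')
    cv2.imwrite(f'pics/{name}.png',p[:,:,::-1]); np.save(name+'.npy',p)
    out={}
    for k in cols:
        for a,ce in blobs(p,k,amin=amin):
            P=onplane(c,ce,fish=True)[0]
            print(k,a,ce.round(1),P[:2],round(float(d[int(ce[1]),int(ce[0])]),3))
    return c,p,d
if __name__=='__main__':
    pos,y,s=yaw(); print('tcp',pos,'yaw',round(y,2),'t',s['t'],'gap',s['finger_gap'],'F',s['force'])
    c,p,d=look(sys.argv[1]); print('cam',c['xyz'],c['vfov'])
E
python3 look.py w1
```

```text
tcp [ 0.4414 -0.0489  0.2986] yaw 0.21 t 2.0167 gap 0.7350731193538498 F [-0.0215 -0.0688 -0.097 ]
red 188 [111.5  14.7] [0.6557 0.155 ] 0.343
red 151 [70.4 19.1] [0.6636 0.2294] 0.34
red 145 [323.1 155.9] [ 0.4413 -0.1491] 0.41
red 160 [270.2 157.6] [ 0.4377 -0.0741] 0.41
red 86 [297.1 170.6] [ 0.4194 -0.1126] 0.415
red 100 [496.6 187.4] [ 0.3971 -0.5044] 0.424
red 75 [386.5 207.5] [ 0.3622 -0.2601] 0.433
red 87 [342.  211.5] [ 0.3567 -0.1852] 0.436
red 41 [364.1 221.8] [ 0.3388 -0.2243] 0.441
yellow 64 [338.2   2. ] [ 0.6633 -0.167 ] 0.341
yellow 144 [386.8   5.6] [ 0.6696 -0.2418] 0.338
yellow 124 [102.9 164.8] [0.4299 0.1787] 0.413
yellow 150 [147.9 167.5] [0.4244 0.1031] 0.414
yellow 78 [125.  179.2] [0.4069 0.1428] 0.42
yellow 66 [ 57.  219.5] [0.335  0.2931] 0.442
yellow 45 [ 71.  239.2] [0.2981 0.2711] 0.453
yellow 64 [ 68.4 257.3] [0.2593 0.2887] 0.465
cam [ 0.5202 -0.0496  0.4331] 65.70646984690485
```

View pics/w1.png

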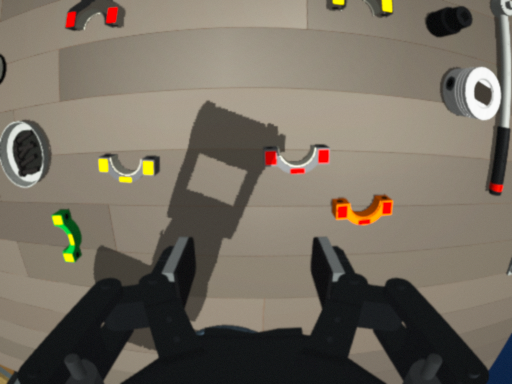

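The wrist view agrees with the top view to 2–3 mm: red cap at (297,160), red rod top left, yellow cap at (125,170). I'll descend behind the red cap with the fingers straddling its ring.

>>> play_rows --rows '[[[0, 0, -2.5], [0, 0, 0], 0.27], [[0, 0, 0], [-18, 31.2, 0], 0.27], [[0, 0, 0], [-18, 31.2, 0], 0.27], [[0, 0, 0], [0, 0, 33], 0.27], [[0, 0, 0], [0, 0, 33], 0.27], [[0, 0, 0], [0, 0, 33], 0.27], [[0, 0, 0], [0, 0, 33], 0.27], [[0, 0, 0], [0, 0, 33], 0.27], [[0, 0, 0], [0, 0, 33], 0.27], [[0, 0, 0], [0, 0, 33], 0.27], [[0, 0, 0], [0, 0, 33], 0.27], [[0, 0, 0], [0, 0, 0], 0.27]]'

```text
t: 3.07
tcp_pos: [0.4039, -0.114, 0.0288]
tool_rot: [1.0, 0.02, -0.006, -0.004]
force: [-0.8, 0.9, -0.4]
finger_gap: 0.727
gripper_force: 0.0
```

>>> play_rows --rows '[[[0, 0, 0], [0, 0, 5], 0.27], [[0, 0, 0], [0, 0, 5], 0.27], [[0, 0, 0], [0, 0, 5], 0.27], [[0, 0, 0], [0, 0, 5], 0.27], [[0, 0, 0], [0, 0, 0], 0.27]]'

```text
t: 3.48
tcp_pos: [0.4086, -0.1149, 0.0157]
tool_rot: [1.0, 0.021, 0.001, 0.001]
force: [0.6, 0.2, -0.1]
finger_gap: 0.731
gripper_force: 0.0
```

```bash
python3 look.py w2
```

```text
tcp [ 0.4086 -0.1149  0.0157] yaw 2.46 t 3.4833 gap 0.7307022772564203 F [ 0.5942  0.169  -0.0703]
red 1289 [164.1 208.3] [ 0.4378 -0.0741] 0.131
red 1321 [329.3 207.5] [ 0.4414 -0.1489] 0.13
red 636 [246.4 248.8] [ 0.4193 -0.1123] 0.138
red 263 [459.5 317.7] [ 0.3623 -0.2599] 0.155
red 435 [362.3 337.9] [ 0.3567 -0.1847] 0.155
cam [ 0.487  -0.1122  0.1505] 65.70646984690485
```

View pics/w2.png

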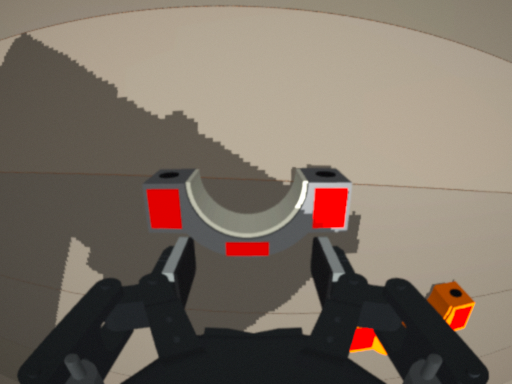

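The fingers straddle the red cap's ring (patches at (164,208), (329,208), (246,249)) with the shoulders just ahead. I'll shift about 2 mm to centre, then probe downward for the bench.

>>> play_rows --rows '[[[0, 0, -0.3], [0, -1.9, 1.5], 0.27], [[0, 0, 0], [0, 0, 1.5], 0.27], [[0, 0, 0], [0, 0, 1.5], 0.27], [[0, 0, 0], [0, 0, 0], 0.27]]'

```text
t: 3.87
tcp_pos: [0.4079, -0.1123, 0.0102]
tool_rot: [1.0, 0.024, 0.0, 0.0]
force: [0.6, -0.3, -0.7]
finger_gap: 0.736
gripper_force: 0.0
```

>>> play_rows --rows '[[[0, 0, 0], [0, 0, 1], 0.27], [[0, 0, 0], [0, 0, 1], 0.27], [[0, 0, 0], [0, 0, 0], 0.27]]'

```text
t: 4.12
tcp_pos: [0.4078, -0.1124, 0.008]
tool_rot: [1.0, 0.024, -0.0, -0.0]
force: [0.5, -0.4, -0.2]
finger_gap: 0.729
gripper_force: 0.0
```

>>> play_rows --rows '[[[0, 0, 0], [0, 0, 1], 0.27], [[0, 0, 0], [0, 0, 0], 0.27]]'

```text
t: 4.28
tcp_pos: [0.4077, -0.1124, 0.0071]
tool_rot: [1.0, 0.024, -0.0, -0.0]
force: [-1.1, 1.0, 0.2]
finger_gap: 0.728
gripper_force: 0.0
```

```bash
cat > plan.py <<'E'
# rows for pushing a cap like a car: reference C 15 mm behind the face, TCP 20 mm behind C
import numpy as np
from scipy.optimize import fsolve
def path(C0,a0,C1,a1,r,s):            # s=+1: first left then right
    """returns peak heading, straight length"""
    def end(v):
        th,L=v; x,y=C0
        x+=s*r*(np.sin(th)-np.sin(a0)); y-=s*r*(np.cos(th)-np.cos(a0))
        x+=L*np.cos(th); y+=L*np.sin(th)
        x-=s*r*(np.sin(a1)-np.sin(th)); y+=s*r*(np.cos(a1)-np.cos(th))
        return x-C1[0],y-C1[1]
    return fsolve(end,[s*1.2,.2])
def step(turn,arc,off=.020):
    """one row: C advances along arc (m) while heading changes by turn (rad, left +); TCP shift in tool axes before the turn (mm), tool z down"""
    d=np.array([arc*np.sinc(turn/np.pi),arc*(np.sin(turn/2)**2/(turn/2) if turn else 0)])
    t=d-off*np.array([np.cos(turn),np.sin(turn)])+[off,0]
    c,n=np.cos(turn),np.sin(turn); t2=np.array([c*t[0]+n*t[1],-n*t[0]+c*t[1]])
    return -np.degrees(turn),(t*[1e3,-1e3]).round(2),(t2*[1e3,-1e3]).round(2)
E
python3 - <<'E'
from plan import *
r=np.radians
a0=r(2.75);a1=r(-6.06)
u=lambda a:np.array([np.cos(a),np.sin(a)])
C0=np.array([.4396,-.1115])-.003*u(a0)
C1=np.array([.65965,.1922])-(.012+.035+.015)*u(a1)
for R_ in (.06,.07):
    th,L=path(C0,a0,C1,a1,R_,1); print(R_,np.degrees(th),L)
print(step(r(4.5),.06*r(4.5)),step(-r(4.5),.06*r(4.5)))
E
```

```text
0.06 79.36148933457639 0.21667134524885753
0.07 84.41933389342552 0.1853541643126722
(np.float64(-4.5), array([4.77, 1.38]), array([4.65, 1.75])) (np.float64(4.5), array([ 4.77, -1.38]), array([ 4.65, -1.75]))
```

>>> play_rows --rows '[[[0, 0, 0], [0, 0, 1], 0.27], [[0, 0, 0], [0, 0, 1], 0.27], [[0, 0, 0], [0, 0, 1], 0.27], [[0, 0, 0], [0, 0, 0], 0.27]]'

```text
t: 4.62
tcp_pos: [0.4077, -0.1124, 0.004]
tool_rot: [1.0, 0.024, -0.0, -0.0]
force: [-0.2, 0.2, 0.5]
finger_gap: 0.727
gripper_force: 0.0
```

>>> play_rows --rows '[[[0, 0, 0], [1.5, 0, 0], 0.27], [[0, 0, 0], [1.5, 0, 0], 0.27], [[0, 0, 0], [1.5, 0, 0], 0.27], [[0, 0, 0], [1.5, 0, 0], 0.27], [[0, 0, 0], [1.5, 0, 0], 0.27], [[0, 0, 0], [1.5, 0, 0], 0.27], [[0, 0, 0], [1.5, 0, 0], 0.27], [[0, 0, 0], [1.5, 0, 0], 0.27]]'

```text
t: 5.28
tcp_pos: [0.419, -0.1114, 0.0042]
tool_rot: [1.0, 0.024, -0.001, -0.001]
force: [-2.7, 0.4, 0.9]
finger_gap: 0.726
gripper_force: 1.2
```

>>> play_rows --rows '[[[0, 0, -3], [3.5, 1, 0], 0.27], [[0, 0, -4.5], [4.75, 1.4, 0], 0.27], [[0, 0, -4.5], [4.75, 1.4, 0], 0.27], [[0, 0, -4.5], [4.75, 1.4, 0], 0.27], [[0, 0, -4.5], [4.75, 1.4, 0], 0.27], [[0, 0, -4.5], [4.75, 1.4, 0], 0.27]]'

```text
t: 5.78
tcp_pos: [0.4482, -0.1134, 0.0042]
tool_rot: [0.969, 0.246, -0.0, -0.0]
force: [0.4, 0.1, 0.0]
finger_gap: 0.731
gripper_force: 0.6
```

```bash
python3 look.py w3
```

```text
tcp [ 0.4482 -0.1134  0.0042] yaw 28.46 t 5.7833 gap 0.731267583277283 F [0.4424 0.0604 0.0437]
red 1424 [164.5 234.2] [ 0.4509 -0.0702] 0.121
red 1416 [339.7 234.5] [ 0.4865 -0.136 ] 0.121
red 687 [252.3 276. ] [ 0.4509 -0.1128] 0.128
cam [ 0.5175 -0.077   0.1387] 65.70646984690485
```

View pics/w3.png

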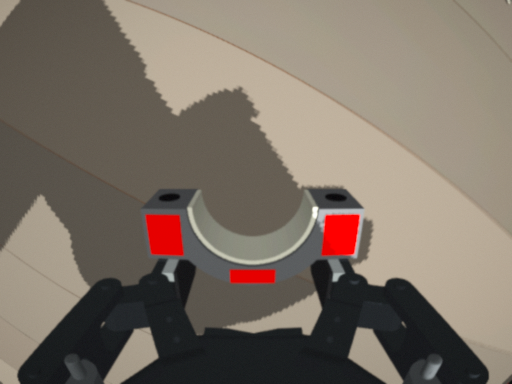

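The cap (patches at (165,234), (340,235)) stays flush against both fingers. I'll replan from here.

Run:
```python
from plan import *
r=np.radians
a0=r(28.46);a1=r(-6.06)
u=lambda a:np.array([np.cos(a),np.sin(a)])
C0=np.array([.4687,-.1031])-.003*u(a0)
C1=np.array([.65965,.1922])-(.012+.04+.015)*u(a1)
for R_ in (.06,.065,.07):
    th,L=path(C0,a0,C1,a1,R_,1); print(R_,np.degrees(th),L)
```

```text
0.06 81.69206866845447 0.2109419510629334
0.065 83.64521256389254 0.19762459477940475
0.07 85.83919036165278 0.18329442721371822
```

>>> play_rows --rows '[[[0, 0, -4.4], [4.7, 1.4, 0], 0.27], [[0, 0, -4.4], [4.7, 1.4, 0], 0.27], [[0, 0, -4.4], [4.7, 1.4, 0], 0.27], [[0, 0, -4.4], [4.7, 1.4, 0], 0.27], [[0, 0, -4.4], [4.7, 1.4, 0], 0.27], [[0, 0, -4.4], [4.7, 1.4, 0], 0.27], [[0, 0, -4.4], [4.7, 1.4, 0], 0.27], [[0, 0, -4.4], [4.7, 1.4, 0], 0.27], [[0, 0, -4.4], [4.7, 1.4, 0], 0.27], [[0, 0, -4.4], [4.7, 1.4, 0], 0.27], [[0, 0, -4.4], [4.7, 1.4, 0], 0.27], [[0, 0, -4.4], [4.7, 1.4, 0], 0.27]]'

```text
t: 6.83
tcp_pos: [0.4945, -0.0802, 0.0042]
tool_rot: [0.759, 0.651, 0.0, 0.0]
force: [-0.3, -2.0, -1.0]
finger_gap: 0.73
gripper_force: 0.4
```

>>> play_rows --rows '[[[0, 0, 0], [6, 0, 0], 0.27], [[0, 0, 0], [7, 0, 0], 0.27], [[0, 0, 0], [7, 0, 0], 0.27], [[0, 0, 0], [7, 0, 0], 0.27], [[0, 0, 0], [7, 0, 0], 0.27], [[0, 0, 0], [7, 0, 0], 0.27], [[0, 0, 0], [7, 0, 0], 0.27], [[0, 0, 0], [7, 0, 0], 0.27], [[0, 0, 0], [7, 0, 0], 0.27], [[0, 0, 0], [7, 0, 0], 0.27], [[0, 0, 0], [7, 0, 0], 0.27], [[0, 0, 0], [7, 0, 0], 0.27]]'

```text
t: 7.83
tcp_pos: [0.5069, 0.0026, 0.0042]
tool_rot: [0.76, 0.65, -0.0, -0.0]
force: [-1.0, -2.1, 0.2]
finger_gap: 0.733
gripper_force: 0.9
```

>>> play_rows --rows '[[[0, 0, 0], [7, 0, 0], 0.27], [[0, 0, 0], [7, 0, 0], 0.27], [[0, 0, 0], [7, 0, 0], 0.27], [[0, 0, 0], [7, 0, 0], 0.27], [[0, 0, 0], [7, 0, 0], 0.27], [[0, 0, 0], [7, 0, 0], 0.27], [[0, 0, 0], [7, 0, 0], 0.27], [[0, 0, 0], [7, 0, 0], 0.27], [[0, 0, 0], [7, 0, 0], 0.27], [[0, 0, 0], [7, 0, 0], 0.27], [[0, 0, 0], [5, 0, 0], 0.27], [[0, 0, 0], [0, 0, 0], 0.27]]'

```text
t: 8.83
tcp_pos: [0.5186, 0.0772, 0.0042]
tool_rot: [0.76, 0.65, 0.0, -0.0]
force: [0.3, -0.2, -0.3]
finger_gap: 0.73
gripper_force: 0.0
```

```bash
python3 look.py w4
```

```text
tcp [0.5186 0.0772 0.0042] yaw 81.11 t 8.8333 gap 0.7301589355327021 F [ 0.2712 -0.2346 -0.3078]
red 662 [501.5  78.1] [0.6511 0.1556] 0.099
red 1425 [164.2 233.2] [0.4852 0.1054] 0.121
red 1418 [339.5 233.3] [0.5591 0.0938] 0.122
red 649 [252.  275.4] [0.519  0.0794] 0.128
yellow 849 [24.3 97.4] [0.4298 0.1785] 0.102
yellow 308 [ 11.  179.9] [0.4066 0.1428] 0.115
yellow 690 [ 58.5 247.8] [0.4244 0.1037] 0.125
cam [0.531  0.1538 0.1388] 65.70646984690485
```

Run:
```python
from plan import *
r=np.radians
a1=r(-6.06)
u=lambda a:np.array([np.cos(a),np.sin(a)])
C=np.array([.52215,.0996])-.003*u(r(81.1)); a0=r(81.1)
T=np.array([.65965,.1922])
# straight L then right arc radius q to a1, ending on rod axis; standoff s of faces
n=np.array([-np.sin(a1),np.cos(a1)])
for q in (.05,.06,.07,.08):
    off=q*(np.array([-np.sin(a1),np.cos(a1)])-np.array([-np.sin(a0),np.cos(a0)]))
    L=((T-C-off)@n)/(u(a0)@n); E=C+L*u(a0)+off
    print(q,L,'face standoff',(T-E)@u(a1)-.012-.015)
```

```text
0.05 0.062148396940033046 face standoff 0.04708664650787861
0.06 0.05263217959084794 face standoff 0.03757042915869349
0.07 0.043115962241662815 face standoff 0.028054211809508456
0.08 0.03359974489247771 face standoff 0.018537994460323323
```

>>> play_rows --rows '[[[0, 0, 0], [3.6, 0, 0], 0.27], [[0, 0, 0], [7, 0, 0], 0.27], [[0, 0, 0], [7, 0, 0], 0.27], [[0, 0, 0], [7, 0, 0], 0.27], [[0, 0, 0], [7, 0, 0], 0.27], [[0, 0, 0], [7, 0, 0], 0.27], [[0, 0, 0], [7, 0, 0], 0.27], [[0, 0, 0], [7, 0, 0], 0.27]]'

```text
t: 9.55
tcp_pos: [0.5267, 0.1288, 0.0041]
tool_rot: [0.76, 0.65, -0.0, -0.0]
force: [-0.8, -0.7, -1.0]
finger_gap: 0.728
gripper_force: 0.5
```

>>> play_rows --rows '[[[0, 0, 4.4], [4.6, -1.4, 0], 0.27], [[0, 0, 4.4], [4.6, -1.4, 0], 0.27], [[0, 0, 4.4], [4.6, -1.4, 0], 0.27], [[0, 0, 4.4], [4.6, -1.4, 0], 0.27], [[0, 0, 4.4], [4.6, -1.4, 0], 0.27], [[0, 0, 4.4], [4.6, -1.4, 0], 0.27], [[0, 0, 4.4], [4.6, -1.4, 0], 0.27], [[0, 0, 4.4], [4.6, -1.4, 0], 0.27], [[0, 0, 4.4], [4.6, -1.4, 0], 0.27], [[0, 0, 4.4], [4.6, -1.4, 0], 0.27]]'

```text
t: 10.38
tcp_pos: [0.5354, 0.1745, 0.0042]
tool_rot: [0.949, 0.316, -0.001, -0.0]
force: [-1.6, -1.3, 0.9]
finger_gap: 0.73
gripper_force: 0.9
```

```bash
python3 look.py w5
```

```text
tcp [0.5354 0.1745 0.0042] yaw 36.87 t 10.3833 gap 0.7298247760250375 F [-1.5611 -1.3262  0.8656]
red 1580 [454.4  98.6] [0.6554 0.1548] 0.103
red 1417 [164.4 234.1] [0.5317 0.2177] 0.121
red 1427 [339.6 234.3] [0.5765 0.1578] 0.122
red 687 [252.2 275.9] [0.5379 0.1755] 0.128
yellow 47 [  9.7 371.3] [0.2987 0.2726] 0.17
cam [0.5987 0.2207 0.1386] 65.70646984690485
```

>>> play_rows --rows '[[[0, 0, 4.3], [4.9, -1.3, 0], 0.27], [[0, 0, 4.3], [4.9, -1.3, 0], 0.27], [[0, 0, 4.3], [4.9, -1.3, 0], 0.27], [[0, 0, 4.3], [4.9, -1.3, 0], 0.27], [[0, 0, 4.3], [4.9, -1.3, 0], 0.27], [[0, 0, 4.3], [4.9, -1.3, 0], 0.27], [[0, 0, 4.3], [4.9, -1.3, 0], 0.27], [[0, 0, 4.3], [4.9, -1.3, 0], 0.27], [[0, 0, 4.3], [4.9, -1.3, 0], 0.27], [[0, 0, 4.2], [4.9, -1.3, 0], 0.27], [[0, 0, 0], [0, 0, 0], 0.27]]'

```text
t: 11.35
tcp_pos: [0.5786, 0.2012, 0.0043]
tool_rot: [0.999, -0.051, 0.0, -0.0]
force: [-1.2, -0.3, 0.0]
finger_gap: 0.732
gripper_force: 0.3
```

```bash
python3 look.py w6
```

```text
tcp [0.5786 0.2012 0.0043] yaw -5.83 t 11.35 gap 0.7316507095585434 F [-1.1976 -0.3111  0.0073]
red 112 [252.    2.5] [0.6937 0.1888] 0.101
red 2452 [153.3  94.8] [0.6633 0.2297] 0.105
red 2456 [350.3  95.3] [0.6555 0.1553] 0.105
red 1410 [164.5 233.9] [0.6059 0.2355] 0.122
red 1426 [339.6 234. ] [0.5983 0.1611] 0.123
red 689 [252.  275.9] [0.5818 0.2004] 0.128
cam [0.6569 0.1922 0.1389] 65.70646984690485
```

View pics/w6.png

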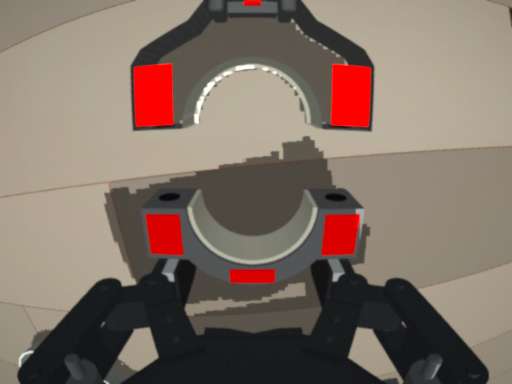

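Cap and rod are now aligned to about 0.2 mm laterally and 0.2° (rod patches at (153,95), (350,95), cap patches at (165,234), (340,234)). I need the remaining gap between the faces.

```bash
cat > gap.py <<'E'
import sys
from look import *
def edges(n,c,cols):  # print brightness-edge rows at given columns -> plane x
    p=np.load(n+'.npy')
    for u in cols:
        g=p[:,u].astype(int).sum(1); e=np.abs(np.diff(g)); r=[i for i in range(40,300) if e[i]>120]
        print(u,[(i,round(float(onplane(c,(u,i+.5),fish=True)[0,0]),4)) for i in r])
E
python3 - <<'E'
from gap import *
c=get_calibration('wrist'); edges('w6',c,[155,165,340,350])
E
```

```text
155 [(128, 0.65), (129, 0.6496)]
165 [(128, 0.6494), (274, 0.5849), (275, 0.5844)]
340 [(125, 0.6439), (129, 0.6423), (275, 0.5764)]
350 [(40, 0.6767), (129, 0.6421)]
```

>>> play_rows --rows '[[[0, 0, 0.1], [3, 0, 0], 0.27], [[0, 0, 0], [3, 0, 0], 0.27], [[0, 0, 0], [3, 0, 0], 0.27], [[0, 0, 0], [3, 0, 0], 0.27], [[0, 0, 0], [3, 0, 0], 0.27], [[0, 0, 0], [3, 0, 0], 0.27], [[0, 0, 0], [3, 0, 0], 0.27], [[0, 0, 0], [3, 0, 0], 0.27], [[0, 0, 0], [2, 0, 0], 0.27], [[0, 0, 0], [1.5, 0, 0], 0.27], [[0, 0, 0], [1, 0, 0], 0.27], [[0, 0, 0], [0, 0, 0], 0.27]]'

```text
t: 12.4
tcp_pos: [0.6067, 0.1975, 0.0042]
tool_rot: [0.999, -0.052, 0.0, -0.0]
force: [0.1, -0.2, 0.1]
finger_gap: 0.728
gripper_force: 0.2
```

```bash
python3 look.py w7
```

```text
tcp [0.6067 0.1975 0.0042] yaw -5.94 t 12.4 gap 0.7280769288791732 F [ 0.0546 -0.2049  0.0529]
red 1345 [249.7  36. ] [0.7085 0.1871] 0.107
red 2263 [154.9 166.4] [0.6637 0.2297] 0.113
red 2264 [344.5 166.5] [0.6558 0.1551] 0.114
red 1409 [163.6 234. ] [0.6342 0.2321] 0.122
red 1422 [338.7 234.1] [0.6264 0.1577] 0.122
red 688 [251.4 276. ] [0.61   0.1969] 0.129
cam [0.6851 0.1884 0.1388] 65.70646984690485
```

>>> play_rows --rows '[[[0, 0, 0], [0.8, 0, 0], 0.27], [[0, 0, 0], [0.8, 0, 0], 0.27], [[0, 0, 0], [0.8, 0, 0], 0.27], [[0, 0, 0], [0.5, 0, 0], 0.27], [[0, 0, 0], [0.5, 0, 0], 0.27], [[0, 0, 0], [0.5, 0, 0], 0.27]]'

```text
t: 12.95
tcp_pos: [0.61, 0.1972, 0.0043]
tool_rot: [0.999, -0.052, -0.0, 0.0]
force: [-3.3, 0.7, 2.6]
finger_gap: 0.731
gripper_force: 1.5
```

>>> play_rows --rows '[[[0, 0, 0], [0.4, 0, 0], 0.27], [[0, 0, 0], [0.4, 0, 0], 0.27]]'

```text
t: 13.12
tcp_pos: [0.6108, 0.1971, 0.0043]
tool_rot: [0.999, -0.052, -0.0, 0.0]
force: [-3.6, 1.5, 2.7]
finger_gap: 0.732
gripper_force: 2.0
```

```bash
python3 look.py w8
```

```text
tcp [0.6108 0.1971 0.0043] yaw -5.95 t 13.1167 gap 0.7319319245040432 F [-3.6035  1.4999  2.6795]
red 1526 [249.7  41.1] [0.7106 0.1869] 0.107
red 2192 [155.8 176.1] [0.6637 0.2297] 0.114
red 2201 [343.8 176.3] [0.6558 0.1551] 0.114
red 1411 [163.7 234. ] [0.6382 0.2317] 0.122
red 1425 [338.8 234.1] [0.6304 0.1572] 0.121
red 687 [251.5 276. ] [0.614  0.1965] 0.129
cam [0.6892 0.188  0.1388] 65.70646984690485
```

View pics/w8.png

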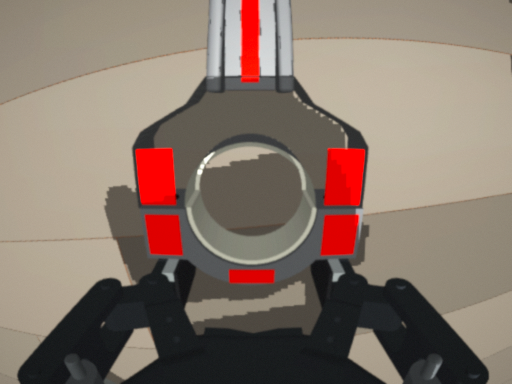

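>>> play_rows --rows '[[[0, 0, 0], [0.4, 0, 0], 0.27], [[0, 0, 0], [0.4, 0, 0], 0.27]]'

```text
t: 13.33
tcp_pos: [0.6107, 0.1971, 0.0041]
tool_rot: [0.999, -0.052, -0.001, 0.0]
force: [-6.0, 0.7, 5.1]
finger_gap: 0.727
gripper_force: 3.0
```

>>> play_rows --rows '[[[0, 0, 0], [0.4, 0, 0], 0.27], [[0, 0, 0], [0.4, 0, 0], 0.27]]'

```text
t: 13.5
tcp_pos: [0.6108, 0.1971, 0.0042]
tool_rot: [0.999, -0.052, -0.002, 0.0]
force: [-7.2, 1.2, 5.6]
finger_gap: 0.729
gripper_force: 3.6
```

```bash
python3 look.py w9
```

```text
tcp [0.6108 0.1971 0.0042] yaw -5.95 t 13.5 gap 0.7287905208390085 F [-7.2451  1.2414  5.5897]
red 1527 [249.6  41. ] [0.7106 0.1869] 0.107
red 2179 [155.6 176.4] [0.6638 0.2297] 0.114
red 2197 [344.  176.4] [0.6559 0.155 ] 0.113
red 1408 [163.4 234.6] [0.6381 0.2317] 0.122
red 1420 [338.8 234.8] [0.6303 0.1573] 0.121
red 650 [251.4 276.4] [0.6139 0.1965] 0.128
cam [0.6897 0.188  0.1384] 65.70646984690485
```

Contact is confirmed: force rose and motion stopped, with the rod unmoved. I'll back out, lift, and turn the gripper half round for the yellow cap's first leg, so joint 6 stays in range.

>>> play_rows --rows '[[[0, 0, 0], [-1.5, 0, 0], 0.27], [[0, 0, 0], [-2, 0, 0], 0.27], [[0, 0, 0], [-3, 0, 0], 0.27], [[0, 0, 0], [-5, 0, 0], 0.27], [[0, 0, 0], [-9.5, 0, 0], 0.27], [[0, 0, 0], [0, 0, -20], 0.27], [[0, 0, 0], [0, 0, -25], 0.27], [[0, 0, 0], [0, 0, -25], 0.27], [[0, 0, 0], [0, 0, -25], 0.27], [[0, 0, 0], [0, 0, -25], 0.27], [[0, 0, 0], [0, 0, 0], 0.27]]'

```text
t: 14.47
tcp_pos: [0.5947, 0.1998, 0.1294]
tool_rot: [0.999, -0.052, 0.005, -0.001]
force: [0.5, 0.3, -0.0]
finger_gap: 0.725
gripper_force: 0.0
```

```bash
python3 look.py w10
```

```text
tcp [0.5947 0.1998 0.1294] yaw -5.93 t 14.4667 gap 0.7246344945423837 F [ 0.5274  0.2823 -0.0321]
red 658 [253.   36.1] [0.7239 0.1856] 0.22
red 656 [205.8 116.8] [0.6634 0.2296] 0.0
red 648 [299.9 117.1] [0.6555 0.1551] 0.229
red 465 [207.3 148.6] [0.6377 0.2317] 0.236
red 446 [299.7 148.4] [0.6301 0.1573] 0.235
red 237 [253.5 172.1] [0.6141 0.1965] 0.242
yellow 45 [356.7 330.9] [0.4209 0.099 ] 0.296
cam [0.6717 0.1905 0.2647] 65.70646984690485
```

>>> play_rows --rows '[[[0, 0, -7], [0, 0, 0], 0.27], [[0, 0, -7], [0, 0, 0], 0.27], [[0, 0, -7], [0, 0, 0], 0.27], [[0, 0, -7], [0, 0, 0], 0.27], [[0, 0, -7], [0, 0, 0], 0.27], [[0, 0, -7], [0, 0, 0], 0.27], [[0, 0, -7], [0, 0, 0], 0.27], [[0, 0, -7], [0, 0, 0], 0.27], [[0, 0, -7], [0, 0, 0], 0.27], [[0, 0, -7], [0, 0, 0], 0.27], [[0, 0, -7], [0, 0, 0], 0.27], [[0, 0, -7], [0, 0, 0], 0.27]]'

```text
t: 15.52
tcp_pos: [0.5904, 0.1989, 0.1224]
tool_rot: [0.775, 0.632, -0.001, -0.001]
force: [0.6, 0.2, 1.2]
finger_gap: 0.73
gripper_force: 0.0
```

>>> play_rows --rows '[[[0, 0, -7], [0, 0, 0], 0.27], [[0, 0, -7], [0, 0, 0], 0.27], [[0, 0, -7], [0, 0, 0], 0.27], [[0, 0, -7], [0, 0, 0], 0.27], [[0, 0, -7], [0, 0, 0], 0.27], [[0, 0, -7], [0, 0, 0], 0.27], [[0, 0, -7], [0, 0, 0], 0.27], [[0, 0, -7], [0, 0, 0], 0.27], [[0, 0, -7], [0, 0, 0], 0.27], [[0, 0, -7], [0, 0, 0], 0.27], [[0, 0, -7], [0, 0, 0], 0.27], [[0, 0, -7], [0, 0, 0], 0.27]]'

```text
t: 16.52
tcp_pos: [0.5904, 0.1989, 0.1225]
tool_rot: [0.153, 0.988, -0.0, -0.001]
force: [0.3, -0.3, 0.8]
finger_gap: 0.729
gripper_force: 0.0
```

>>> play_rows --rows '[[[0, 0, -7], [0, 0, 0], 0.27], [[0, 0, -7], [0, 0, 0], 0.27], [[0, 0, 0], [0, 0, 0], 0.27], [[0, 0, 0], [31.7, -11.5, 0], 0.27], [[0, 0, 0], [31.7, -11.5, 0], 0.27], [[0, 0, 0], [31.7, -11.5, 0], 0.27], [[0, 0, 0], [31.7, -11.5, 0], 0.27], [[0, 0, 0], [31.7, -11.5, 0], 0.27], [[0, 0, 0], [31.7, -11.5, 0], 0.27], [[0, 0, 0], [0, 0, 0], 0.27], [[0, 0, 0], [0, 0, 0], 0.27]]'

```text
t: 17.43
tcp_pos: [0.3942, 0.143, 0.1238]
tool_rot: [0.036, 0.999, -0.0, -0.002]
force: [1.4, -0.4, -0.3]
finger_gap: 0.734
gripper_force: 0.0
```

```bash
python3 look.py w11
```

```text
tcp [0.3942 0.143  0.1238] yaw 175.88 t 17.4333 gap 0.7339030972675197 F [ 1.3877 -0.431  -0.3151]
red 211 [499.5 363.4] [0.7526 0.5671] 0.22
yellow 76 [415.9  31.6] [0.2599 0.2893] 0.198
yellow 72 [401.2  74.5] [0.2988 0.2716] 0.211
yellow 339 [423.  117.5] [0.3349 0.2931] 0.221
yellow 172 [206.2 232.7] [0.4255 0.0992] 0.253
cam [0.3166 0.1477 0.2586] 65.70646984690485
```

View pics/w11.png

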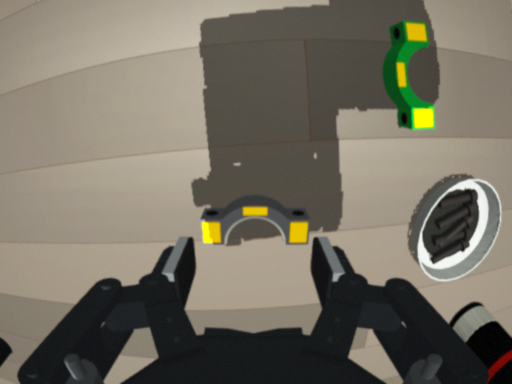

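The red pair is in place and undisturbed. The yellow cap shows between the fingers at (212,232), (255,211), (298,232), partly in shadow, so I'll re-measure it with a looser mask.

```bash
sed -i "s/'yellow':\[(26,33)\]/'yellow':[(19,34)]/; s/smin=120,vmin=90/smin=150,vmin=70/" h.py
python3 - <<'E'
from h import *
from station import *
from plan import path
p=np.load('w11.npy'); c=get_calibration('wrist')
for a,ce in blobs(p,'yellow',amin=50):
    print(a,ce.round(1),onplane(c,ce,fish=True)[0,:2].round(4))
r=np.radians
u=lambda a:np.array([np.cos(a),np.sin(a)])
a0=r(-4.1);a1=0
C0=np.array([.4271,.1411])-.003*u(a0); C1=np.array([.6707-.0135-.04-.015,-.2035])
for R_ in (.05,.06,.07):
    th,L=path(C0,a0,C1,a1,R_,-1); print(R_,np.degrees(th),L)
E
```

```text
330 [415.8  31.7] [0.2632 0.2893]
196 [400.9  74.1] [0.3016 0.2715]
342 [423.  117.6] [0.3381 0.2934]
232 [255.  210.8] [0.4113 0.1431]
382 [211.2 231.9] [0.4284 0.104 ]
376 [298.1 232. ] [0.4339 0.179 ]
0.05 -72.57884249202057 0.2880968152451014
0.06 -75.44665187115729 0.26357897678713016
0.07 -78.85006144612392 0.23653108752793137
```

>>> play_rows --rows '[[[0, 0, 0], [0, 0, 25], 0.27], [[0, 0, 0], [0, 0, 25], 0.27], [[0, 0, 0], [0, 0, 25], 0.27], [[0, 0, 0], [0, 0, 20], 0.27], [[0, 0, 0], [0, 0, 8], 0.27], [[0, 0, 0], [0, 0, 5], 0.27], [[0, 0, 0], [0, 0, 3], 0.27], [[0, 0, 0], [0, 0, 0], 0.27], [[0, 0, 0], [0, 0, 0], 0.27]]'

```text
t: 18.23
tcp_pos: [0.398, 0.1434, 0.0138]
tool_rot: [0.035, 0.999, 0.0, 0.001]
force: [-0.3, 0.4, -0.0]
finger_gap: 0.734
gripper_force: 0.0
```

```bash
python3 look.py w12
```

```text
tcp [0.398  0.1434 0.0138] yaw 176.04 t 18.2333 gap 0.7344695140043666 F [-0.2953  0.3719 -0.0474]
yellow 121 [505.3   4.1] [0.2643 0.286 ] 0.093
yellow 373 [493.7  59.5] [0.2978 0.2714] 0.105
yellow 119 [509.3 131.4] [0.3349 0.2855] 0.116
yellow 531 [254.3 284.1] [0.4071 0.1426] 0.141
yellow 329 [191.8 311.7] [0.4243 0.108 ] 0.146
yellow 272 [315.  311.9] [0.429  0.1736] 0.147
cam [0.3197 0.1479 0.1482] 65.70646984690485
```

>>> play_rows --rows '[[[0, 0, 0], [0, 0, 4], 0.27], [[0, 0, 0], [0, 0, 3], 0.27], [[0, 0, 0], [0, 0, 2.5], 0.27], [[0, 0, 0], [0, 0, 0], 0.27], [[0, 0, 0], [-1.5, 0, 0], 0.27], [[0, 0, 0], [-1.5, 0, 0], 0.27], [[0, 0, 0], [-1.5, 0, 0], 0.27], [[0, 0, 0], [-1.5, 0, 0], 0.27], [[0, 0, 0], [-1.5, 0, 0], 0.27], [[0, 0, 0], [-1.5, 0, 0], 0.27]]'

```text
t: 19.12
tcp_pos: [0.4047, 0.1427, 0.0038]
tool_rot: [0.034, 0.999, -0.0, -0.002]
force: [-3.1, 0.6, 0.4]
finger_gap: 0.732
gripper_force: 1.4
```

>>> play_rows --rows '[[[0, 0, 3], [-3.5, 1, 0], 0.27], [[0, 0, 4.5], [-4.75, 1.4, 0], 0.27], [[0, 0, 4.5], [-4.75, 1.4, 0], 0.27], [[0, 0, 4.5], [-4.75, 1.4, 0], 0.27], [[0, 0, 4.5], [-4.75, 1.4, 0], 0.27], [[0, 0, 4.5], [-4.75, 1.4, 0], 0.27], [[0, 0, 4.5], [-4.75, 1.4, 0], 0.27]]'

```text
t: 19.7
tcp_pos: [0.439, 0.1426, 0.0037]
tool_rot: [0.294, 0.956, -0.0, -0.0]
force: [-0.8, 0.5, 0.5]
finger_gap: 0.731
gripper_force: 0.8
```

```bash
python3 look.py w13
```

```text
tcp [0.439  0.1426 0.0037] yaw 145.86 t 19.7 gap 0.7309250859760247 F [-0.7692  0.4981  0.4732]
yellow 628 [254.7 287.4] [0.4425 0.1405] 0.129
yellow 203 [190.  314.7] [0.4397 0.104 ] 0.135
yellow 102 [318.1 311.9] [0.4735 0.1571] 0.134
cam [0.3744 0.1858 0.1383] 65.70646984690485
```

Run:
```python
from plan import *
r=np.radians
a0=r(-34.14);a1=0
u=lambda a:np.array([np.cos(a),np.sin(a)])
C0=np.array([.439,.1426])+.0205*u(a0); C1=np.array([.6707-.0135-.04-.015,-.2035])
for R_ in (.05,.06,.07):
    th,L=path(C0,a0,C1,a1,R_,-1); print(R_,np.degrees(th),L)
```

```text
0.05 -73.89765343042986 0.28201092626261454
0.06 -75.96823409857527 0.26184312452266395
0.07 -78.35832658440506 0.23984275824241452
```

>>> play_rows --rows '[[[0, 0, 4.6], [-4.9, 1.4, 0], 0.27], [[0, 0, 4.6], [-4.9, 1.4, 0], 0.27], [[0, 0, 4.6], [-4.9, 1.4, 0], 0.27], [[0, 0, 4.6], [-4.9, 1.4, 0], 0.27], [[0, 0, 4.6], [-4.9, 1.4, 0], 0.27], [[0, 0, 4.6], [-4.9, 1.4, 0], 0.27], [[0, 0, 4.6], [-4.9, 1.4, 0], 0.27], [[0, 0, 4.6], [-4.9, 1.4, 0], 0.27], [[0, 0, 4.6], [-4.9, 1.4, 0], 0.27], [[0, 0, 0], [-6, 0, 0], 0.27], [[0, 0, 0], [-7, 0, 0], 0.27], [[0, 0, 0], [-7, 0, 0], 0.27]]'

```text
t: 20.75
tcp_pos: [0.4805, 0.0961, 0.0037]
tool_rot: [0.61, 0.792, 0.0, -0.0]
force: [-0.8, 2.5, 0.2]
finger_gap: 0.731
gripper_force: 0.6
```

>>> play_rows --rows '[[[0, 0, 0], [-7, 0, 0], 0.27], [[0, 0, 0], [-7, 0, 0], 0.27], [[0, 0, 0], [-7, 0, 0], 0.27], [[0, 0, 0], [-7, 0, 0], 0.27], [[0, 0, 0], [-7, 0, 0], 0.27], [[0, 0, 0], [-7, 0, 0], 0.27], [[0, 0, 0], [-7, 0, 0], 0.27], [[0, 0, 0], [-7, 0, 0], 0.27], [[0, 0, 0], [-7, 0, 0], 0.27], [[0, 0, 0], [-7, 0, 0], 0.27], [[0, 0, 0], [-7, 0, 0], 0.27], [[0, 0, 0], [-7, 0, 0], 0.27]]'

```text
t: 21.75
tcp_pos: [0.5018, 0.0147, 0.0037]
tool_rot: [0.611, 0.792, -0.0, -0.0]
force: [-0.3, 1.9, -0.4]
finger_gap: 0.73
gripper_force: 0.7
```

>>> play_rows --rows '[[[0, 0, 0], [-7, 0, 0], 0.27], [[0, 0, 0], [-7, 0, 0], 0.27], [[0, 0, 0], [-7, 0, 0], 0.27], [[0, 0, 0], [-7, 0, 0], 0.27], [[0, 0, 0], [-7, 0, 0], 0.27], [[0, 0, 0], [-7, 0, 0], 0.27], [[0, 0, 0], [-7, 0, 0], 0.27], [[0, 0, 0], [-7, 0, 0], 0.27], [[0, 0, 0], [-7, 0, 0], 0.27], [[0, 0, 0], [-7, 0, 0], 0.27], [[0, 0, 0], [-7, 0, 0], 0.27], [[0, 0, 0], [-7, 0, 0], 0.27]]'

```text
t: 22.75
tcp_pos: [0.5231, -0.0666, 0.0037]
tool_rot: [0.611, 0.792, -0.0, -0.0]
force: [-0.6, 2.3, 0.2]
finger_gap: 0.73
gripper_force: 0.9
```

```bash
python3 look.py w14
```

```text
tcp [ 0.5231 -0.0666  0.0037] yaw 104.65 t 22.75 gap 0.7295267032701492 F [-0.6168  2.3402  0.2467]
red 105 [  5.  335.3] [ 0.3591 -0.186 ] 0.151
red 22 [  1.3 357.9] [ 0.3395 -0.2293] 0.162
yellow 626 [254.7 287.4] [ 0.525  -0.0705] 0.13
yellow 202 [190.  314.8] [ 0.4988 -0.0961] 0.134
yellow 105 [318.  312.2] [ 0.5593 -0.0787] 0.135
yellow 122 [  6.2 343.6] [ 0.3564 -0.1979] 0.154
yellow 55 [ 10.3 368.7] [ 0.3464 -0.2411] 0.167
cam [0.5034 0.0084 0.1383] 65.70646984690485
```

>>> play_rows --rows '[[[0, 0, 0], [-5, 0, 0], 0.27], [[0, 0, 0], [-7, 0, 0], 0.27], [[0, 0, 0], [-7, 0, 0], 0.27], [[0, 0, 0], [-7, 0, 0], 0.27], [[0, 0, 0], [-7, 0, 0], 0.27], [[0, 0, 0], [-7, 0, 0], 0.27], [[0, 0, 0], [-7, 0, 0], 0.27], [[0, 0, 0], [-7, 0, 0], 0.27], [[0, 0, 0], [-7, 0, 0], 0.27], [[0, 0, 0], [-7, 0, 0], 0.27]]'

```text
t: 23.63
tcp_pos: [0.5403, -0.1325, 0.0037]
tool_rot: [0.611, 0.791, -0.0, -0.0]
force: [-0.0, 2.4, -0.0]
finger_gap: 0.731
gripper_force: 0.8
```

>>> play_rows --rows '[[[0, 0, -4.5], [-4.75, -1.4, 0], 0.27], [[0, 0, -4.5], [-4.75, -1.4, 0], 0.27], [[0, 0, -4.5], [-4.75, -1.4, 0], 0.27], [[0, 0, -4.5], [-4.75, -1.4, 0], 0.27], [[0, 0, -4.5], [-4.75, -1.4, 0], 0.27], [[0, 0, -4.5], [-4.75, -1.4, 0], 0.27], [[0, 0, -4.5], [-4.75, -1.4, 0], 0.27], [[0, 0, -4.5], [-4.75, -1.4, 0], 0.27], [[0, 0, -4.5], [-4.75, -1.4, 0], 0.27], [[0, 0, 0], [0, 0, 0], 0.27]]'

```text
t: 24.47
tcp_pos: [0.5531, -0.1752, 0.0038]
tool_rot: [0.299, 0.954, -0.0, 0.001]
force: [-1.1, 0.3, 0.4]
finger_gap: 0.732
gripper_force: 0.3
```

```bash
python3 look.py w15
```

```text
tcp [ 0.5531 -0.1752  0.0038] yaw 145.21 t 24.4667 gap 0.7322411306789061 F [-1.1144  0.339   0.3836]
yellow 622 [253.9 287.4] [ 0.5564 -0.1777] 0.129
yellow 190 [189.7 314.6] [ 0.5532 -0.214 ] 0.134
yellow 122 [317.6 312.6] [ 0.5881 -0.1615] 0.134
cam [ 0.4887 -0.1312  0.1382] 65.70646984690485
```

>>> play_rows --rows '[[[0, 0, 0], [2, 0, 0], 0.27], [[0, 0, 0], [5, 0, 0], 0.27], [[0, 0, 0], [8, 0, 0], 0.27], [[0, 0, 0], [8, 0, 0], 0.27], [[0, 0, 0], [0, 0, -20], 0.27], [[0, 0, 0], [0, 0, -30], 0.27], [[0, 0, 0], [0, 0, -35], 0.27], [[0, 0, 0], [0, 0, -35], 0.27], [[0, 0, 6], [0, 0, 0], 0.27], [[0, 0, 7], [0, 0, 0], 0.27], [[0, 0, 7], [0, 0, 0], 0.27], [[0, 0, 7], [0, 0, 0], 0.27]]'

```text
t: 25.52
tcp_pos: [0.5324, -0.1596, 0.124]
tool_rot: [0.516, 0.856, -0.0, -0.0]
force: [0.7, -0.0, -0.3]
finger_gap: 0.728
gripper_force: 0.0
```

>>> play_rows --rows '[[[0, 0, 7], [0, 0, 0], 0.27], [[0, 0, 7], [0, 0, 0], 0.27], [[0, 0, 7], [0, 0, 0], 0.27], [[0, 0, 7], [0, 0, 0], 0.27], [[0, 0, 7], [0, 0, 0], 0.27], [[0, 0, 7], [0, 0, 0], 0.27], [[0, 0, 7], [0, 0, 0], 0.27], [[0, 0, 7], [0, 0, 0], 0.27], [[0, 0, 7], [0, 0, 0], 0.27], [[0, 0, 7], [0, 0, 0], 0.27], [[0, 0, 7], [0, 0, 0], 0.27], [[0, 0, 7], [0, 0, 0], 0.27]]'

```text
t: 26.52
tcp_pos: [0.5323, -0.1596, 0.1234]
tool_rot: [0.957, 0.291, -0.001, -0.001]
force: [0.2, -0.8, 0.1]
finger_gap: 0.728
gripper_force: 0.0
```

>>> play_rows --rows '[[[0, 0, 7], [0, 0, 0], 0.27], [[0, 0, 7], [0, 0, 0], 0.27], [[0, 0, 7], [0, 0, 0], 0.27], [[0, 0, 7], [0, 0, 0], 0.27], [[0, 0, 7], [0, 0, 0], 0.27], [[0, 0, 7], [0, 0, 0], 0.27], [[0, 0, 7], [0, 0, 0], 0.27], [[0, 0, 7], [0, 0, 0], 0.27], [[0, 0, 7], [0, 0, 0], 0.27], [[0, 0, 6], [0, 0, 0], 0.27], [[0, 0, 0], [0, 0, 0], 0.27], [[0, 0, 0], [0, 0, 0], 0.27]]'

```text
t: 27.52
tcp_pos: [0.5327, -0.1599, 0.1235]
tool_rot: [0.955, -0.298, -0.001, -0.0]
force: [-0.5, 0.4, 0.2]
finger_gap: 0.733
gripper_force: 0.0
```

```bash
python3 look.py w16
```

```text
tcp [ 0.5327 -0.1599  0.1235] yaw -34.68 t 27.5167 gap 0.7326365538382676 F [-0.4738  0.4453  0.1645]
red 84 [  3.8 269.9] [0.6292 0.1566] 0.273
red 146 [423.3 270.6] [ 0.3623 -0.2598] 0.268
red 32 [  2.  289.5] [0.6138 0.1955] 0.285
yellow 218 [238.7   4.2] [ 0.6653 -0.2392] 0.195
yellow 615 [156.9  52.4] [ 0.6724 -0.1661] 0.207
yellow 476 [205.5 136.7] [ 0.594  -0.1579] 0.226
yellow 465 [301.3 136.4] [ 0.5515 -0.2197] 0.226
yellow 259 [253.5 161.5] [ 0.5561 -0.1773] 0.234
yellow 68 [416. 280.] [ 0.3565 -0.2484] 0.272
cam [ 0.5976 -0.2056  0.258 ] 65.70646984690485
```

View pics/w16.png

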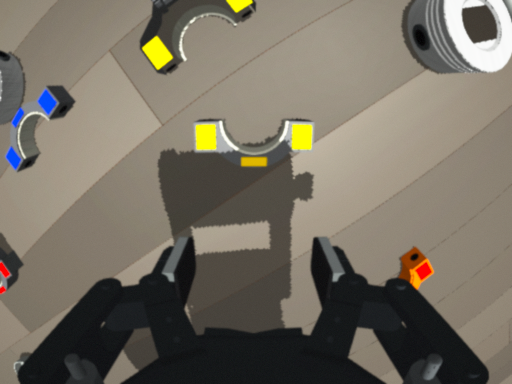

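The yellow cap is at (254,140) heading −34.5°, with its rod at the top left. I'll come in behind it in the camera-forward orientation and make the last arc.

>>> play_rows --rows '[[[0, 0, 0], [0, 1, 25], 0.27], [[0, 0, 0], [0, 0, 30], 0.27], [[0, 0, 0], [0, 0, 30], 0.27], [[0, 0, 0], [0, 0, 20], 0.27], [[0, 0, 0], [0, 0, 9], 0.27], [[0, 0, 0], [0, 0, 5.5], 0.27], [[0, 0, 0], [7, 0, 0], 0.27], [[0, 0, 0], [7, 0, 0], 0.27], [[0, 0, 0], [5, 0, 0], 0.27], [[0, 0, 0], [0, 0, 0], 0.27]]'

```text
t: 28.4
tcp_pos: [0.5515, -0.1741, 0.0058]
tool_rot: [0.954, -0.299, 0.003, 0.001]
force: [-0.4, 0.2, -0.4]
finger_gap: 0.733
gripper_force: 0.0
```

```bash
python3 look.py w17
```

```text
tcp [ 0.5515 -0.1741  0.0058] yaw -34.85 t 28.4 gap 0.7331278379502167 F [-0.4056  0.2481 -0.383 ]
yellow 1682 [72.7 74.5] [ 0.6719 -0.1661] 0.103
yellow 1386 [164.5 228.8] [ 0.5939 -0.158 ] 0.123
yellow 1414 [338.6 228.1] [ 0.5515 -0.2197] 0.123
yellow 649 [251.9 270.4] [ 0.5559 -0.1774] 0.129
cam [ 0.6155 -0.2196  0.1408] 65.70646984690485
```

>>> play_rows --rows '[[[0, 0, 0], [1.2, 0, 0], 0.27], [[0, 0, 0], [1.2, 0, 0], 0.27], [[0, 0, 0], [1.2, 0, 0], 0.27]]'

```text
t: 28.7
tcp_pos: [0.5514, -0.1742, 0.0045]
tool_rot: [0.954, -0.299, -0.0, 0.0]
force: [-0.2, 0.3, -0.6]
finger_gap: 0.728
gripper_force: 0.0
```

>>> play_rows --rows '[[[0, 0, -2], [3.2, 0.6, 0], 0.27], [[0, 0, -2.9], [4.7, 0.9, 0], 0.27], [[0, 0, -2.9], [4.7, 0.9, 0], 0.27], [[0, 0, -2.9], [4.7, 0.9, 0], 0.27], [[0, 0, -2.9], [4.7, 0.9, 0], 0.27], [[0, 0, -2.9], [4.7, 0.9, 0], 0.27], [[0, 0, -2.9], [4.7, 0.9, 0], 0.27]]'

```text
t: 29.28
tcp_pos: [0.5752, -0.1928, 0.0041]
tool_rot: [0.991, -0.133, -0.002, -0.001]
force: [-3.2, -0.2, 2.0]
finger_gap: 0.732
gripper_force: 1.4
```

```bash
python3 look.py w18
```

```text
tcp [ 0.5752 -0.1928  0.0041] yaw -15.3 t 29.2833 gap 0.7319019844870863 F [-3.17   -0.2056  2.0418]
yellow 2501 [306.6  27.9] [ 0.6722 -0.2407] 0.098
yellow 2214 [118.3  85.2] [ 0.6724 -0.166 ] 0.103
yellow 1400 [163.5 234.4] [ 0.608  -0.1631] 0.122
yellow 1408 [339.  234.7] [ 0.5882 -0.2353] 0.121
yellow 644 [251.4 276.5] [ 0.5783 -0.1939] 0.128
cam [ 0.6517 -0.2148  0.1383] 65.70646984690485
```

>>> play_rows --rows '[[[0, 0, -1.9], [4.7, 0.6, 0], 0.27], [[0, 0, -1.9], [4.7, 0.6, 0], 0.27], [[0, 0, -1.9], [4.7, 0.6, 0], 0.27], [[0, 0, -1.9], [4.7, 0.6, 0], 0.27], [[0, 0, -1.9], [4.7, 0.6, 0], 0.27], [[0, 0, -1.9], [4.7, 0.6, 0], 0.27], [[0, 0, -1.9], [4.7, 0.6, 0], 0.27], [[0, 0, -1.9], [4.7, 0.6, 0], 0.27], [[0, 0, 0], [0, 0, 0], 0.27]]'

```text
t: 30.08
tcp_pos: [0.6134, -0.2041, 0.0042]
tool_rot: [1.0, -0.002, 0.0, 0.0]
force: [0.3, -1.4, -0.0]
finger_gap: 0.727
gripper_force: 0.0
```

```bash
python3 look.py w19
```

```text
tcp [ 0.6134 -0.2041  0.0042] yaw -0.25 t 30.0833 gap 0.7273225436307805 F [ 0.276  -1.3638 -0.0079]
yellow 904 [247.5  24.6] [ 0.7201 -0.2036] 0.104
yellow 129 [248.  54.] [ 0.7087 -0.2037] 0.108
yellow 2340 [344.9 150.4] [ 0.6728 -0.2411] 0.112
yellow 2256 [153.2 151.8] [ 0.6726 -0.1662] 0.111
yellow 1408 [163.4 234.2] [ 0.6371 -0.1669] 0.121
yellow 1411 [338.7 234.2] [ 0.6368 -0.2417] 0.121
yellow 688 [251.3 276. ] [ 0.6166 -0.2043] 0.129
cam [ 0.6922 -0.2053  0.1387] 65.70646984690485
```

Aligned to 0.7 mm and about 0.3°, with roughly 10 mm left. I'll close gently.

>>> play_rows --rows '[[[0, 0, 0], [2, 0, 0], 0.27], [[0, 0, 0], [2, 0, 0], 0.27], [[0, 0, 0], [1.5, 0, 0], 0.27], [[0, 0, 0], [1, 0, 0], 0.27], [[0, 0, 0], [0.8, 0, 0], 0.27], [[0, 0, 0], [0.6, 0, 0], 0.27], [[0, 0, 0], [0.5, 0, 0], 0.27], [[0, 0, 0], [0.5, 0, 0], 0.27], [[0, 0, 0], [0.5, 0, 0], 0.27]]'

```text
t: 30.88
tcp_pos: [0.6225, -0.2041, 0.0041]
tool_rot: [1.0, -0.002, -0.0, -0.0]
force: [-0.3, -0.3, -0.8]
finger_gap: 0.729
gripper_force: 0.5
```

>>> play_rows --rows '[[[0, 0, 0], [0.5, 0, 0], 0.27], [[0, 0, 0], [0.4, 0, 0], 0.27]]'

```text
t: 31.05
tcp_pos: [0.6233, -0.2041, 0.0042]
tool_rot: [1.0, -0.002, -0.0, -0.0]
force: [-2.9, -0.3, -0.1]
finger_gap: 0.733
gripper_force: 0.9
```

```bash
python3 look.py w20
```

```text
tcp [ 0.6233 -0.2041  0.0042] yaw -0.24 t 31.05 gap 0.7332042886331481 F [-2.8861 -0.3403 -0.1381]
yellow 1495 [247.6  40.7] [ 0.7237 -0.2036] 0.107
yellow 2245 [343.1 174.9] [ 0.6728 -0.2411] 0.113
yellow 2129 [155.2 176.4] [ 0.6726 -0.1662] 0.113
yellow 1411 [163.8 234.2] [ 0.647  -0.1671] 0.121
yellow 1392 [339.  234.6] [ 0.6465 -0.2419] 0.122
yellow 688 [251.4 276. ] [ 0.6265 -0.2044] 0.128
cam [ 0.7021 -0.2054  0.1387] 65.70646984690485
```

>>> play_rows --rows '[[[0, 0, 0], [0.4, 0, 0], 0.27], [[0, 0, 0], [0.4, 0, 0], 0.27]]'

```text
t: 31.27
tcp_pos: [0.6233, -0.2041, 0.0042]
tool_rot: [1.0, -0.002, -0.001, -0.0]
force: [-4.3, -1.7, 1.9]
finger_gap: 0.725
gripper_force: 2.1
```

>>> play_rows --rows '[[[0, 0, 0], [0.4, 0, 0], 0.27], [[0, 0, 0], [0.4, 0, 0], 0.27]]'

```text
t: 31.43
tcp_pos: [0.6235, -0.204, 0.0042]
tool_rot: [1.0, -0.002, -0.002, -0.0]
force: [-5.2, -1.1, 1.8]
finger_gap: 0.729
gripper_force: 2.9
```

```bash
python3 look.py w21
```

```text
tcp [ 0.6235 -0.204   0.0042] yaw -0.2 t 31.4333 gap 0.7293321096997132 F [-5.1836 -1.0736  1.7891]
yellow 1529 [247.9  40.9] [ 0.7238 -0.2035] 0.108
yellow 2254 [343.2 175.7] [ 0.6729 -0.241 ] 0.115
yellow 2120 [155.2 176.6] [ 0.6728 -0.1661] 0.114
yellow 1390 [163.8 234.5] [ 0.6472 -0.167 ] 0.122
yellow 1390 [339.1 234.7] [ 0.6469 -0.2418] 0.122
yellow 644 [251.4 276.5] [ 0.6266 -0.2043] 0.127
cam [ 0.7028 -0.2053  0.1385] 65.70646984690485
```

Contact is made, with 25.8 mm between patches and 0.8 mm lateral offset. Now I'll back out, lift, and check both pairs.

>>> play_rows --rows '[[[0, 0, 0], [-1.5, 0, 0], 0.27], [[0, 0, 0], [-2, 0, 0], 0.27], [[0, 0, 0], [-3, 0, 0], 0.27], [[0, 0, 0], [-6, 0, 0], 0.27], [[0, 0, 0], [-9, 0, 0], 0.27], [[0, 0, 0], [0, 0, -20], 0.27], [[0, 0, 0], [0, 0, -30], 0.27], [[0, 0, 0], [0, 0, -35], 0.27], [[0, 0, 0], [0, 0, -35], 0.27], [[0, 0, 0], [0, 0, 0], 0.27], [[0, 0, 0], [0, 0, 0], 0.27]]'

```text
t: 32.4
tcp_pos: [0.6045, -0.2048, 0.127]
tool_rot: [1.0, -0.002, 0.003, 0.001]
force: [-0.2, -0.1, -0.5]
finger_gap: 0.731
gripper_force: 0.0
```

```bash
python3 look.py w22
python3 - <<'E'
from look import *
p,_=snapshot('top'); c=get_calibration('top')
for k in ('red','blue'):
    for a,ce in blobs(p,k):
        P=onplane(c,ce)[0]
        if .55<P[0]<.8 and P[1]>-.1: print('top',k,a,P[:2])
E
```

```text
tcp [ 0.6045 -0.2048  0.127 ] yaw -0.25 t 32.4 gap 0.7314100205848775 F [-0.1765 -0.0557 -0.5055]
red 152 [464.3 330.8] [ 0.4022 -0.4992] 0.312
yellow 658 [248.6  33.6] [ 0.7352 -0.2033] 0.216
yellow 669 [296.9 112.7] [ 0.6724 -0.2409] 0.225
yellow 654 [201.5 113.3] [ 0.6724 -0.166 ] 0.226
yellow 480 [203.6 145.2] [ 0.6468 -0.1668] 0.233
yellow 443 [297.2 144.7] [ 0.6468 -0.2416] 0.232
yellow 247 [250.4 169.3] [ 0.6266 -0.2041] 0.238
cam [ 0.6826 -0.2057  0.2619] 65.70646984690485
top red 57 [0.734  0.1839]
top red 39 [0.6625 0.2313]
top red 40 [0.6546 0.1571]
top red 30 [0.6373 0.2336]
top red 28 [0.6293 0.1592]
top red 14 [0.6128 0.1978]
top blue 12 [ 0.7258 -0.016 ]
top blue 24 [ 0.7108 -0.0564]
top blue 26 [0.7015 0.0183]
```

View pics/w22.png

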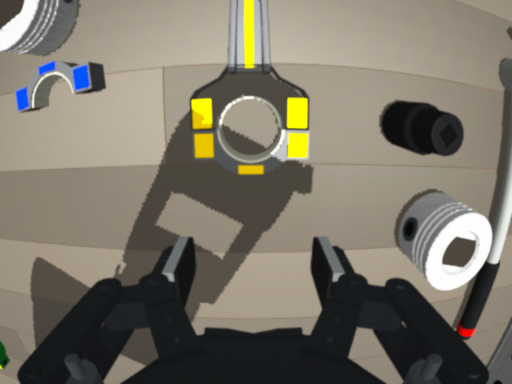

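The yellow pair forms one round bore at (250,130), and the red pair is still mated with its rod where it started. The blue cap hasn't moved, so I'm handing in.

```bash
python3 -c "
from station import *
print(sign_off())"
```

```text
the job is handed in; nothing more can be done
None
```

I slid the red and yellow caps onto their own rods, joint face to joint face, and handed the job in at about 32 s of the 72 s allowed; no verdict came back. In the last pictures each cap is within about 1 mm sideways and 1° of its rod. The rods and the blue cap show no movement, and the gripper is clear.

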